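# Shift the polishing machine to the marked speed

### The arm

A 6-joint arm with a two-finger parallel gripper is mounted at the origin on the work surface. World frame = base frame: x ahead of the robot, y to its left, z up, the work surface at z = 0. Lengths are in m, angles in rad, forces in N, time in s.
With the tool pointing down it reaches from about 0.3 to 0.75 m from the base axis. Payload 8.5 kg.
Tool frame: the origin (TCP) lies midway between the tips of the shut fingers; the grasp point (between the pads) lies 19 mm behind it; z points along the fingers, y is the direction in which the jaws open and shut (so a half turn about z gives the same grasp; the last joint's range is limited). The gripper opens to 88 mm and grips with 3 to 60 N. Pads are 18 mm wide; open, the fingers measure 123 mm over their backs; the gripper's body (75 mm by 187 mm) begins 45 mm behind the grasp point.
Start: joints at [0.906, 0.381, 1.297, -0, 1.464, -0.215], TCP at [0.239, 0.495, 0.239] pointing down, gripper open.
Joint ranges: [-3.11, 3.11], [-0.89, 2.33], [0.22, 2.48], [-1.42, 4.56], [0.17, 2.85], [-2.88, 2.88]. Speed limits (rad/s): [2.39, 2.39, 3.14, 3.14, 3.14, 3.14].

### API

Orientations are given as a unit quaternion [x, y, z, w].
In Python, from station import manip, viewer, workorder gives the robot as it stands.
- The arm moves only by the tool jog_arm, never from a script. Its argument "deltas" is one flat list of numbers, 6 for each row, row after row: the shift along the world's x, y, z in m, then the turn, a rotation vector about the world's x, y, z in degrees. In form: [dx, dy, dz, rx, ry, rz, dx, dy, dz, rx, ry, rz, ...]. A call has 1 to 12 rows; each row shifts and turns the pose as measured when the row begins; what a row does not reach is not made up. A row lasts 1/10 s, in which the tool goes at most 50 mm and 8.59 degrees, less where a joint would pass 70% of its speed; a pose out of reach is approached as far as the arm can. A call is refused whole if a number of a shift passes 0.05 or a number of a turn 8.59, either way. A call with a gripper value outside its range is refused whole. "claw" is the gripper command: -1 is fully open, 1 is shut, values between are in proportion, set as the call begins (left out, the last holds). The fingers move at their own pace and stop on an object; "force" is the grip in N (left out, the last holds). Time passes only in rows, so rows that do not move let the fingers close. It gives the time, the measured TCP pose, the force and the opening at its end, in the units of the state.
- manip.get_state(): the state, without advancing time (a new reading comes with each control period).
- viewer.grab_frame(name): name is "scene" or "top" or "wrist"; returns (picture, depth): 384x512x3 uint8, red, green, blue; 384x512 float32, m along the optical axis (not along the pixel's ray), 0 where there is no reading.
- viewer.camera_model(name): a dict with "mtx" (3x3 intrinsics, pixels), "dist_coeffs" ([k1, k2, p1, p2, k3] as OpenCV has them; the pictures are not rectified), "origin" and "orientation" of the camera in the world. Camera axes: x right, y up, looking along -z (the intrinsics and any distortion apply to the point x, -y, -z); pixel columns grow to the right and rows downward; lengths in m; the calibration is good to about 2 mm. A picture is of the moment at which its call begins: read the wrist's pose just before it. camera_model takes no time and is no camera call; for the wrist camera it gives the pose at the moment of the call.
- workorder.hand_in(): hands the job in, once; it reports no verdict.
Trained networks look in the newest picture that a camera, given by its name, has taken for a name from the list of things; names that differ only in an ending like _2 or _b are one class to them, and where a whole thing is asked for, a point or a joint stands for the part that bears it (a point fixed in the world has none). Each returns a list of dicts, best first, with "p" (0 to 1); they miss things now and then, are a little off and sometimes report something else, mostly with a low value. They report only what shows in the picture. A call takes as long as a camera call.
- viewer.recognise(name, camera): "uv" ([column, row] in pixels, amid what is visible of it).
- viewer.cut_out(name, camera): "mask" (384x512 bool, what is visible of it) and "uv" ([column, row] in pixels, amid what is visible of it).
- viewer.place_of(name, camera): "uv" ([column, row] in pixels: a listed point, or the origin of a listed thing).
The state is a dict: "clock": time; "joints": joint angles; "dq": joint speeds; "effort": joint torques, N m; "ee_pos": TCP position; "ee_rot": TCP orientation; "force": force on the tool from outside, world axes, zero at the start; "ft_torque": the same for the moment, N m; "width": opening from 0.0 (shut) to 1.0 (fully open).
Only numpy, scipy, OpenCV 4.12 (cv2) and the standard library are available. Lean on these libraries where they do the work, as an engineer would, in place of code of your own. Each camera call takes 0.05 s, during which the arm holds its last target.

### The job

Set the gem polishing machine to the marked speed: with the fingertips, push its shift lever gently along the gate, out of the middle lane, across, and fully home into the outer slot whose end carries the straight bar (the other three outer slots carry round buttons). Only push the knob from its sides, never grip it or force it, then let go and leave it there. Leave the jar, the stone box and the loupe where they stand.

Things in the scene. Friction and masses are not known exactly. Their poses are not given: they have to be found in the camera images.
- machine: white gem polishing machine, fixed. Origin on the table under the centre of its shift gate; x points away from the operator (fore), y to the operator's left, z up. The gate is on a box 150 (x) x 160 (y) mm. To its left is the 250 mm square lap unit (centre at y = +206 mm) with a round steel lap, under 95 mm high, and at its far left corner a 170 mm post.
- gate (a point): centre of the gate plate's top (aluminium, 124 x 136 mm, 100 mm above the table). Cut-out: fore-and-aft lanes at y = -27, 0, +27 mm, each to x = -22 and +22 mm (stem centre), joined only by one cross lane at x = 0. Lanes 13 mm wide, stem 9 mm: 2 mm play each way (4 mm at the knob); corners into the cross lane rounded, 7 mm.
- shift_fore (a joint): the lever's fore-and-aft tilt, rad: 0 in the cross lane, +0.27 (stop) fully home in a far slot, -0.27 (stop) in a near slot. It turns about a point 14 mm above the table under the gate's centre and stays where it is left (about 2 N of friction at the knob). At the start it is anywhere along the middle lane.
- shift_side (a joint): the lever's sideways tilt, rad: 0 in the middle lane, about +0.33 in the left lane (+y of the machine; stop at 0.335), about -0.33 in the right lane. It can change only while the fore-and-aft tilt is about 0. Same friction.
- knob (a point): centre of the lever's black knob: an upright rounded cylinder 30 mm across, 42 mm high, on the 9 mm stem, 160 mm from the turning point: about 174 mm above the table when upright (top at 194 mm), 160 mm when in a corner slot, where it is about 40 mm fore or aft and 51 mm left or right of the gate's centre.
- bar_mark: the mark of the wanted slot: the only straight bar, dark steel, 42 mm (along the machine's y) x 12 x 5 mm, fixed on the gate plate beside the end of one of the four outer slots (46 mm fore or aft and 30 mm left or right of the gate's centre); origin at the centre of its underside, 100 mm above the table
- button_a: low round dark steel button, 18 mm across, 5 mm high, on the gate plate beside the end of one of the outer slots (one of the three); not the wanted slot; origin at the centre of its underside
- button_b: low round dark steel button, 18 mm across, 5 mm high, on the gate plate beside the end of one of the outer slots (one of the three); not the wanted slot; origin at the centre of its underside
- button_c: low round dark steel button, 18 mm across, 5 mm high, on the gate plate beside the end of one of the outer slots (one of the three); not the wanted slot; origin at the centre of its underside
- jar: loose amber jar, 44 mm across, 60 mm high, to the right of the gate; leave alone; origin under its centre
- stone_box: loose dark wooden stone box, 60 x 90 x 25 mm, in front of the gate; leave alone; origin under its centre
- loupe: loose steel loupe barrel, 30 mm across, 32 mm high, to the right of the gate; leave alone; origin under its centre

How it is judged:
At the end, for the whole second after the job is handed in: The lever rests in the outer slot at whose end the straight bar lies: fore-and-aft tilt beyond 0.225 rad towards it (within about 7 mm of the stop at the knob) and sideways tilt beyond 0.28 rad, at rest (under 0.05 rad/s) (((x of bar_mark in the frame of machine above 0 m and y of bar_mark in the frame of machine above 0 m and value of joint shift_fore above 0.225 rad and value of joint shift_side above 0.28 rad) or (x of bar_mark in the frame of machine above 0 m and y of bar_mark in the frame of machine below 0 m and value of joint shift_fore above 0.225 rad and value of joint shift_side below -0.28 rad) or (x of bar_mark in the frame of machine below 0 m and y of bar_mark in the frame of machine above 0 m and value of joint shift_fore below -0.225 rad and value of joint shift_side above 0.28 rad) or (x of bar_mark in the frame of machine below 0 m and y of bar_mark in the frame of machine below 0 m and value of joint shift_fore below -0.225 rad and value of joint shift_side below -0.28 rad)) and velocity of joint shift_fore between -0.05 and 0.05 rad/s and velocity of joint shift_side between -0.05 and 0.05 rad/s); the robot touches nothing.
It fails at once if the machine or its lever is gripped, forced or shoved: more than 30 N between fingers and machine (contact force between the fingers and machine above 30 N).
It fails at once if the machine or its lever is pushed with the arm or the gripper's body instead of the fingers (contact force between the arm and machine above 3 N).
It fails at once if the jar, the stone box or the loupe is moved by more than 15 mm, or lifted (distance of any of jar, stone_box, loupe from where it was at the start of the episode above 0.015 m).
It also fails if it takes over 72 s, if anything falls off the work surface, if the arm or the gripper's body presses on something with over 40 N, if the wrist force passes 120 N, or if a joint passes its speed limit or range.

## Working session

There is one attempt and no reset: what is moved stays moved. The work goes in short steps, Python scripts to look and compute and a tool call to move; the robot and the scene stay as the last step left them, time stands still between calls to the robot, and variables do not carry over. Pictures are saved under pics/ and viewed, and the job is handed in when it is done.

Besides the shell and the picture viewer there is one more tool, called after ">>>" as a command line: name --argument value ..., lists and objects as JSON in quotes. jog_arm: Moves the arm, as the interface text tells. Its arguments: {"type":"object","properties":{"deltas":{"type":"array"},"claw":{"type":"number"},"force":{"type":"number"}},"required":["deltas"]}

```bash
mkdir -p pics; cat > h.py <<'E'
import numpy as np, cv2
from scipy.spatial.transform import Rotation as R
from station import manip, viewer, workorder
def ray(cm,uv):
    K=np.array(cm['mtx'],float);d=np.array(cm['dist_coeffs'],float)
    p=cv2.undistortPoints(np.array([[uv]],float),K,d)[0,0]
    Rm=R.from_quat(cm['orientation']).as_matrix()
    return np.array(cm['origin']),Rm@np.array([p[0],-p[1],-1.0])
def at_z(cm,uv,z):
    o,r=ray(cm,uv);return o+r*(z-o[2])/r[2]
def at_d(cm,uv,d):
    o,r=ray(cm,uv);return o+r*d
def proj(cm,P):
    Rm=R.from_quat(cm['orientation']).as_matrix()
    c=(np.atleast_2d(P)-np.array(cm['origin']))@Rm
    c=c*[1,-1,-1]
    return cv2.projectPoints(c,np.zeros(3),np.zeros(3),np.array(cm['mtx'],float),np.array(cm['dist_coeffs'],float))[0][:,0]
E
python3 - <<'E'
from h import *
print(manip.get_state())
for n in ['scene','top']:
    im,d=viewer.grab_frame(n); cv2.imwrite(f'pics/{n}0.png',im[:,:,::-1]); np.save(f'pics/{n}d0.npy',d); cm=viewer.camera_model(n)
    print(n,cm)
    for t in ['gate','knob','machine','bar_mark','button_a','jar','stone_box','loupe']:
        for r in viewer.place_of(t,n)[:3]:
            u,v=r['uv'];z={'gate':.1,'knob':.17,'bar_mark':.1,'button_a':.1}.get(t,0)
            print(t,round(r['p'],2),np.round(r['uv'],1),np.round(at_z(cm,r['uv'],z),4))
print(manip.get_state()['clock'])
E
```

```text
{'clock': 0.0, 'joints': array([ 9.05675599e-01,  3.81182856e-01,  1.29825089e+00,  3.78529884e-05,
        1.46360688e+00, -2.15313953e-01]), 'dq': array([0.00071056, 0.00029005, 0.00150775, 0.00046548, 0.00078139,
       0.00027942]), 'effort': array([ 1.90135113e-03, -4.37935138e+01, -2.24551785e+01,  7.14708469e-02,
        3.54491849e-02, -1.11877330e-04]), 'ee_pos': array([0.23895868, 0.49506629, 0.23814816]), 'ee_rot': array([ 2.23014112e-01,  9.74814947e-01, -6.46943412e-04, -3.25539585e-04]), 'force': array([-0.12085454,  0.37129313,  0.02909649]), 'ft_torque': array([ 0.01604966,  0.00294842, -0.01399163]), 'width': 0.9980266424396546}
scene {'mtx': array([[359.91614271,   0.        , 252.71179389],
       [  0.        , 359.91614271, 189.40460197],
       [  0.        ,   0.        ,   1.        ]]), 'dist_coeffs': array([0.01343138, 0.        , 0.        , 0.        , 0.        ]), 'origin': array([ 0.89794984, -0.11506591,  0.69522399]), 'orientation': array([0.19500561, 0.20044907, 0.68149935, 0.67627776])}
gate 0.9 [308.1 201.1] [ 0.5451 -0.0152  0.1   ]
knob 0.56 [314
[... 719 characters left out ...]
      ,  0.        ,  0.        ,  0.        ]), 'origin': array([ 0.39666525, -0.11913448,  0.90427413]), 'orientation': array([-0.07249772,  0.08228695,  0.75596539, -0.6453598 ])}
gate 0.89 [187.7 220.1] [ 0.5325 -0.0079  0.1   ]
knob 0.64 [182.2 199.9] [ 0.5524 -0.0132  0.17  ]
machine 0.92 [199.8 229.2] [ 0.5293 -0.014   0.    ]
bar_mark 0.74 [170.2 247.8] [0.4918 0.0264 0.1   ]
bar_mark 0.59 [172.3 191.3] [0.5842 0.0116 0.1   ]
button_a 0.64 [210.2 195.3] [ 0.5677 -0.05    0.1   ]
button_a 0.56 [172.  189.1] [0.588  0.0117 0.1   ]
button_a 0.53 [206.6 248.8] [ 0.4813 -0.0323  0.1   ]
jar 0.81 [284.3 197.8] [ 0.5628 -0.176   0.    ]
loupe 0.56 [291.8 254.9] [ 0.457  -0.1723  0.    ]
0.9
```

```bash
python3 - <<'E'
import cv2
a=cv2.imread('pics/scene0.png');b=cv2.imread('pics/top0.png')
cv2.imwrite('pics/s0c.png',cv2.resize(a[120:290,200:400],(800,680))[:600]);cv2.imwrite('pics/t0c.png',cv2.resize(b[150:300,100:300],(800,600)))
E
```

```text
(no output)
```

View pics/scene0.png

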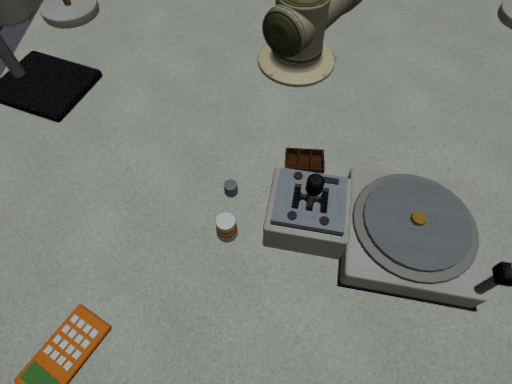

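View pics/s0c.png

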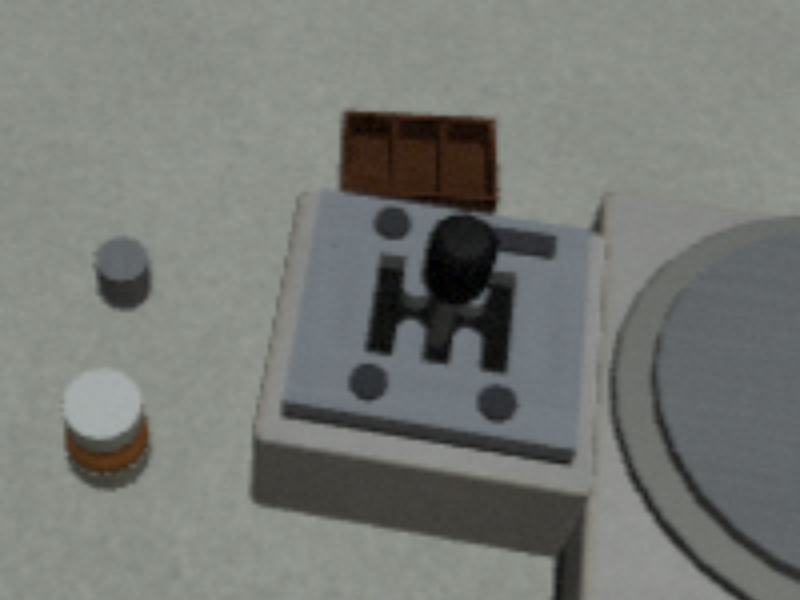

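View pics/t0c.png

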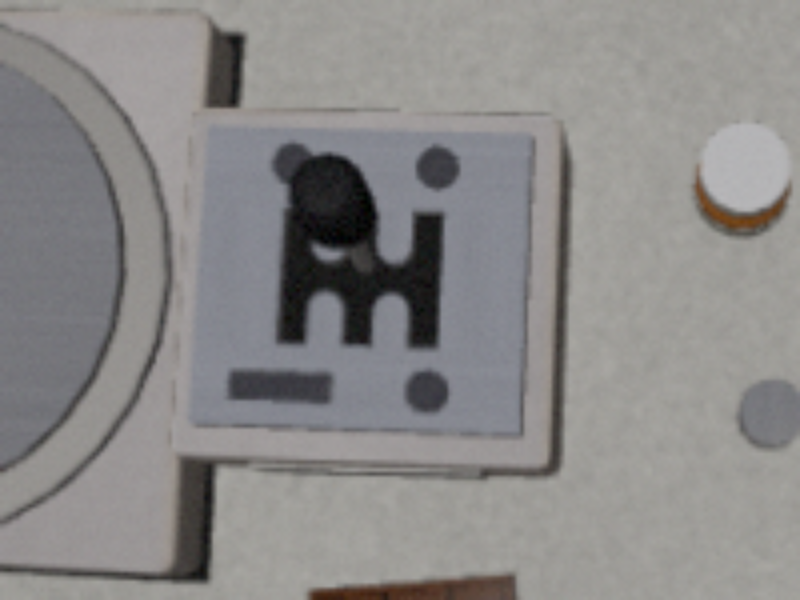

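The bar is at the near-left slot: crop (280,386) in top, (525,243) in scene. The other three marks are round. The knob stands a little fore of or near the cross lane. Next I'll fit the machine pose and the knob.

```bash
cat > fit.py <<'E'
from h import *
from scipy.optimize import least_squares
ct=viewer.camera_model('top');cs=viewer.camera_model('scene')
def T(x,y):return (99.6+x/4,149.6+y/4)
def S(x,y):return (199.6+x/4,119.6+y/4)
L=[(ct,T(438,167),(46,-30,105)),(ct,T(427,391),(46*-1,-30,105)),(ct,T(280,386),(-46,30,105)),
(ct,T(424,347),(-28.5,-27,100)),(ct,T(428,213),(28.5,-27,100)),(ct,T(291,343),(-28.5,27,100)),
(cs,S(392,222),(-46,-30,105)),(cs,S(368,381),(46,-30,105)),(cs,S(497,403),(46,30,105))]
def W(p,q):
    c,s=np.cos(p[2]),np.sin(p[2]);q=np.array(q)/1000
    return np.array([p[0]+c*q[0]-s*q[1],p[1]+s*q[0]+c*q[1],q[2]])
f=lambda p:np.concatenate([proj(c,W(p,q))[0]-np.array(uv) for c,uv,q in L])
r=least_squares(f,[.537,-.011,.1])
print(r.x,np.degrees(r.x[2]));print(np.round(r.fun.reshape(-1,2),1))
if __name__=='__main__':
  # knob: silhouette centre as projection of knob centre
  K=[(ct,T(333,200)),(cs,S(461,259))]
  def g(a):
    q=np.array([160*np.sin(a[0])*np.cos(a[1]),160*np.sin(a[1]),14+160*np.cos(a[0])*np.cos(a[1])])
    return np.concatenate([proj(c,W(r.x,q))[0]-np.array(uv) for c,uv in K])
  k=least_squares(g,[0,0]);print('tilt',k.x,np.round(k.fun,1))
  for b in [-.27,0,.27]: print(b,proj(ct,W(r.x,(160*np.sin(b),0,14+160*np.cos(b)))),proj(cs,W(r.x,(160*np.sin(b),0,14+160*np.cos(b)))))
  for t in ['knob','shift_fore']:
    for n in ['top','scene']:
      for m in viewer.cut_out(t,n)[:1]: print(t,n,m['p'],m['uv'],m['mask'].sum())
E
python3 fit.py
```

```text
[ 0.53487608 -0.01135953 -0.17949562] -10.284341749221838
[[-0.4 -0.7]
 [-0.1 -0.6]
 [-0.2 -0.5]
 [-0.4 -0.2]
 [ 0.2 -1.2]
 [ 0.  -0.1]
 [-0.2 -1.5]
 [-0.2 -1.5]
 [-0.1 -1.7]]
tilt [0.11499243 0.00404941] [-0.5 -0.6 -0.5 -0.7]
-0.27 [[181.14151202 239.95559344]] [[316.92463128 157.71740324]]
0 [[181.99172595 211.02041002]] [[315.12311642 174.69150042]]
0.27 [[184.21828018 183.9047617 ]] [[312.23956712 196.77199726]]
knob top 0.69 [182.0, 199.6] 434
knob scene 0.93 [313.9, 182.1] 331
shift_fore top 0.23 [170.3, 191.8] 52
shift_fore scene 0.64 [316.7, 185.4] 378
```

>>> jog_arm --deltas '[0.027, -0.04, 0.001, 0, 0, 1.3, 0.027, -0.04, 0.001, 0, 0, 1.3, 0.027, -0.04, 0.001, 0, 0, 1.3, 0.027, -0.04, 0.001, 0, 0, 1.3, 0.027, -0.04, 0.001, 0, 0, 1.3, 0.027, -0.04, 0.001, 0, 0, 1.3, 0.027, -0.04, 0.001, 0, 0, 1.3, 0.027, -0.04, 0.001, 0, 0, 1.3, 0.027, -0.04, 0.001, 0, 0, 1.3, 0.027, -0.04, 0.001, 0, 0, 1.3, 0.027, -0.04, 0.001, 0, 0, 1.3, 0.027, -0.04, 0.001, 0, 0, 1.3]' --claw 1 --force 10

```text
clock: 2.3
ee_pos: [0.5679, 0.0002, 0.2522]
ee_rot: [0.078, 0.997, 0.001, 0.002]
force: [0.8, -0.3, -1.0]
width: 0.004
```

```bash
python3 - <<'E'
from h import *
cm=viewer.camera_model('wrist');im,d=viewer.grab_frame('wrist');print(cm)
cv2.imwrite('pics/w1.png',im[:,:,::-1])
E
```

```text
{'mtx': array([[346.35723671,   0.        , 253.21793583],
       [  0.        , 346.35723671, 188.91581633],
       [  0.        ,   0.        ,   1.        ]]), 'dist_coeffs': array([0.02699292, 0.        , 0.        , 0.        , 0.        ]), 'origin': array([0.49489463, 0.01109101, 0.39830745]), 'orientation': array([-0.11006809, -0.09634373,  0.64308794,  0.75169196])}
```

View pics/w1.png

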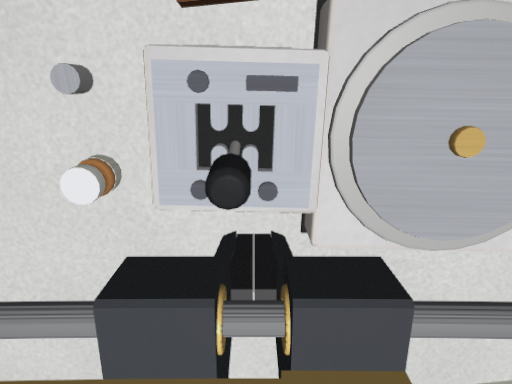

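The wrist view shows the plate, with marks at (198,81), (201,189) and (268,190), the bar at (272,83), and the knob at about (229,181). I'll add these to the fit.

```bash
python3 - <<'E'
import fit; from fit import *
cw=viewer.camera_model('wrist')
A=[(cw,u,q) for u,q in [((198,81.5),(-46,-30,105)),((201,189.5),(46,-30,105)),((268,190.5),(46,30,105)),((272,83),(-46,30,105))]]
for nm,LL in [('w',A),('top',[l for l in L if l[0] is ct]),('sc',[l for l in L if l[0] is cs]),('all',L+A)]:
    f=lambda p:np.concatenate([proj(c,W(p,q))[0]-np.array(uv) for c,uv,q in LL])
    r=least_squares(f,[.535,-.011,-.18]);print(nm,r.x,np.abs(r.fun).max())
p=r.x
K=[(ct,T(333,200)),(cs,S(461,259)),(cw,(229,181))]
for k in K:
  def g(a):
    q=np.array([160*np.sin(a[0])*np.cos(a[1]),160*np.sin(a[1]),14+160*np.cos(a[0])*np.cos(a[1])])
    return proj(k[0],W(p,q))[0]-np.array(k[1])
  print(least_squares(g,[0,0]).x)
print('tcp',manip.get_state()['ee_pos'],'targets',[np.round(W(p,q),4) for q in [(60,0,155),(24,0,155),(0,-45,155)]])
E
```

```text
[ 0.53487608 -0.01135953 -0.17949562] -10.284341749221838
[[-0.4 -0.7]
 [-0.1 -0.6]
 [-0.2 -0.5]
 [-0.4 -0.2]
 [ 0.2 -1.2]
 [ 0.  -0.1]
 [-0.2 -1.5]
 [-0.2 -1.5]
 [-0.1 -1.7]]
w [ 0.53973898 -0.01625741 -0.17790394] 0.9569833913056129
top [ 0.53392006 -0.01154507 -0.18299102] 0.6260289161448043
sc [ 0.53833834 -0.01126961 -0.18126959] 0.1258749191237314
all [ 0.5381458  -0.01454251 -0.18290929] 3.4046151801813664
[0.0854397  0.01482792]
[0.10031871 0.0260135 ]
[ 0.12504786 -0.01098596]
tcp [ 0.57121471 -0.00556212  0.25144166] targets [array([ 0.5971, -0.0255,  0.155 ]), array([ 0.5617, -0.0189,  0.155 ]), array([ 0.53  , -0.0588,  0.155 ])]
```

>>> jog_arm --deltas '[0.026, -0.018, 0, 0, 0, -1.3, 0, 0, 0, 0, 0, 0, 0, 0, 0, 0, 0, 0]'

```text
clock: 2.65
ee_pos: [0.5987, -0.0273, 0.2502]
ee_rot: [0.094, 0.996, 0.0, 0.001]
force: [-0.1, 1.2, 0.2]
width: 0.007
```

```bash
python3 - <<'E'
from h import *
cm=viewer.camera_model('wrist');im,d=viewer.grab_frame('wrist');print(manip.get_state()['dq'].round(3),manip.get_state()['ee_pos'])
cv2.imwrite('pics/w2.png',im[:,:,::-1])
cv2.imwrite('pics/w2c.png',cv2.resize(im[20:220,110:350,::-1],(720,600)))
E
```

```text
[ 0.014 -0.014  0.015 -0.    -0.001 -0.   ] [ 0.59860819 -0.02720597  0.2501137 ]
```

View pics/w2c.png

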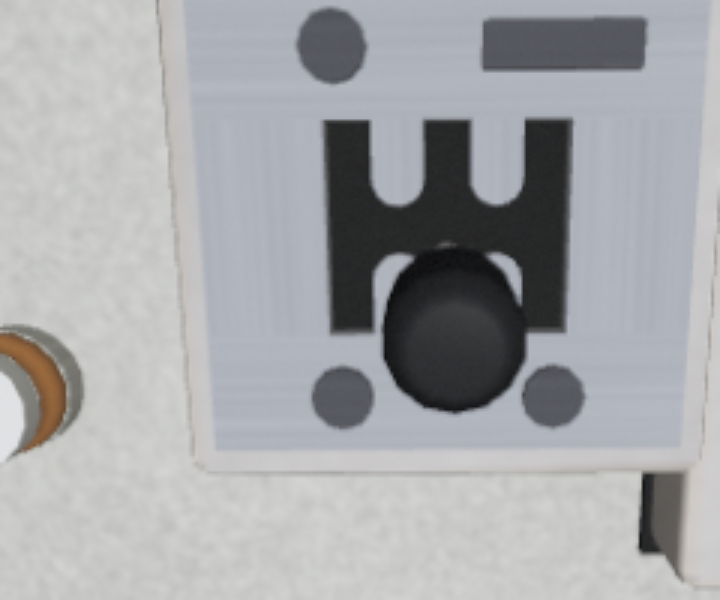

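At rest, the crop shows marks at (332,45), (343,397) and (554,397), the bar at (564,44), and the knob at about (455,330).

```bash
python3 - <<'E' | tail -12
import fit; from fit import *
cw=viewer.camera_model('wrist')
V=lambda x,y:(109.7+x/3,19.7+y/3)
A=[(cw,V(*u),q) for u,q in [((332,45),(-46,-30,105)),((343,397),(46,-30,105)),((554,397),(46,30,105)),((564,44),(-46,30,105)),((348,121),(-28.5,-27,100)),((353,331),(28.5,-27,100)),((547,331),(28.5,27,100)),((549,121),(-28.5,27,100))]]
for nm,LL in [('w',A),('all',L+A)]:
    f=lambda p:np.concatenate([proj(c,W(p,q))[0]-np.array(uv) for c,uv,q in LL])
    r=least_squares(f,[.535,-.011,-.18]);print(nm,r.x,np.abs(r.fun).max())
    p=r.x
    K=[(ct,T(333,200)),(cs,S(461,259)),(cw,V(455,330))]
    for k in K:
      def g(a):
        q=np.array([160*np.sin(a[0])*np.cos(a[1]),160*np.sin(a[1]),14+160*np.cos(a[0])*np.cos(a[1])])
        return proj(k[0],W(p,q))[0]-np.array(k[1])
      print(least_squares(g,[0,0]).x)
    print([np.round(W(p,q),4) for q in [(55,0,155),(24,0,155),(0,-45,155)]])
E
```

```text
[-0.2 -1.5]
 [-0.1 -1.7]]
w [ 0.53640569 -0.01041207 -0.18010855] 1.1348221890469006
[ 0.10112251 -0.00861319]
[0.11492439 0.00237185]
[0.11465346 0.00060724]
[array([ 0.5905, -0.0203,  0.155 ]), array([ 0.56  , -0.0147,  0.155 ]), array([ 0.5283, -0.0547,  0.155 ])]
all [ 0.53613106 -0.01061252 -0.18063152] 1.8865267732655298
[ 0.10262269 -0.00699454]
[0.11628575 0.00398453]
[0.11614861 0.00221198]
[array([ 0.5902, -0.0205,  0.155 ]), array([ 0.5597, -0.0149,  0.155 ]), array([ 0.528 , -0.0549,  0.155 ])]
```

>>> jog_arm --deltas '[0.001, 0.005, -0.03, 0, 0, 0, 0, 0, -0.03, 0, 0, 0, 0, 0, -0.03, 0, 0, 0, 0, 0, 0, 0, 0, 0, 0, 0, 0, 0, 0, 0]'

```text
clock: 3.2
ee_pos: [0.5975, -0.0178, 0.1612]
ee_rot: [0.091, 0.996, 0.0, 0.004]
force: [0.5, -0.8, 0.6]
width: 0.004
```

>>> jog_arm --deltas '[-0.004, 0.0005, -0.004, 0, 0, 0, -0.004, 0.0005, 0, 0, 0, 0, -0.004, 0.0005, 0, 0, 0, 0, -0.003, 0.0005, 0, 0, 0, 0, -0.003, 0.0005, 0, 0, 0, 0, -0.003, 0.0005, 0, 0, 0, 0]'

```text
clock: 3.8
ee_pos: [0.5764, -0.0142, 0.1626]
ee_rot: [0.091, 0.996, -0.001, 0.009]
force: [1.7, 0.6, 1.3]
width: 0.003
```

>>> jog_arm --deltas '[-0.003, 0.0005, -0.003, 0, 0.5, 0, -0.003, 0.0005, -0.003, 0, 0.5, 0, -0.003, 0.0005, -0.002, 0, 0, 0, 0, 0, 0, 0, 0, 0]'

```text
clock: 4.2
ee_pos: [0.5676, -0.0132, 0.155]
ee_rot: [0.091, 0.996, -0.002, 0.001]
force: [2.2, -1.2, 0.3]
width: 0.006
```

>>> jog_arm --deltas '[-0.003, 0.0005, 0, 0, 0, 0, -0.002, 0.0003, 0, 0, 0, 0, 0, 0, 0, 0, 0, 0]'

```text
clock: 4.5
ee_pos: [0.5624, -0.0124, 0.1549]
ee_rot: [0.091, 0.996, -0.002, 0.001]
force: [1.6, -0.3, 1.3]
width: 0.005
```

```bash
cat > look.py <<'E'
import sys
from h import *
n=sys.argv[1]
p=np.array([.5363,-.0105,-.1805])
c,s=np.cos(p[2]),np.sin(p[2])
e=manip.get_state()['ee_pos'];dx,dy=e[:2]-p[:2];print('tcp machine mm',1000*(c*dx+s*dy),1000*(-s*dx+c*dy),e[2],manip.get_state()['ee_rot'].round(3))
W=lambda q:np.array([p[0]+(c*q[0]-s*q[1])/1000,p[1]+(s*q[0]+c*q[1])/1000,q[2]/1000])
kk=lambda a,b:W((160*np.sin(a)*np.cos(b),160*np.sin(b),14+160*np.cos(a)*np.cos(b)))
from scipy.optimize import least_squares
for cam in ['wrist','top','scene']:
    cm=viewer.camera_model(cam);im,d=viewer.grab_frame(cam)
    cv2.imwrite(f'pics/{cam}_{n}.png',im[:,:,::-1])
    uv=proj(cm,np.array([kk(0,0)]))[0].astype(int);z=4 if cam!='wrist' else 3
    x0=max(0,uv[0]-100);y0=max(0,uv[1]-80)
    cv2.imwrite(f'pics/{cam}_{n}c.png',cv2.resize(im[y0:y0+150,x0:x0+200,::-1],(800,600)))
    m=viewer.cut_out('knob',cam)
    for r in m[:1]:
        g=lambda a:proj(cm,np.array([kk(*a)]))[0]-np.array(r['uv'])
        print(cam,round(r['p'],2),np.round(r['uv'],1),'tilt',least_squares(g,[0,0]).x.round(3),'crop origin',x0,y0)
E
python3 look.py a; ls pics
```

```text
tcp machine mm 26.071497714886075 2.784658449150851 0.15494750089720993 [ 0.091  0.996 -0.002  0.001]
wrist 0.83 [247.  221.7] tilt [0.026 0.002] crop origin 146 131
s0c.png
scene0.png
scene_a.png
scene_ac.png
scened0.npy
t0c.png
top0.png
top_a.png
top_ac.png
topd0.npy
w1.png
w2.png
w2c.png
wrist_a.png
wrist_ac.png
```

View pics/wrist_ac.png

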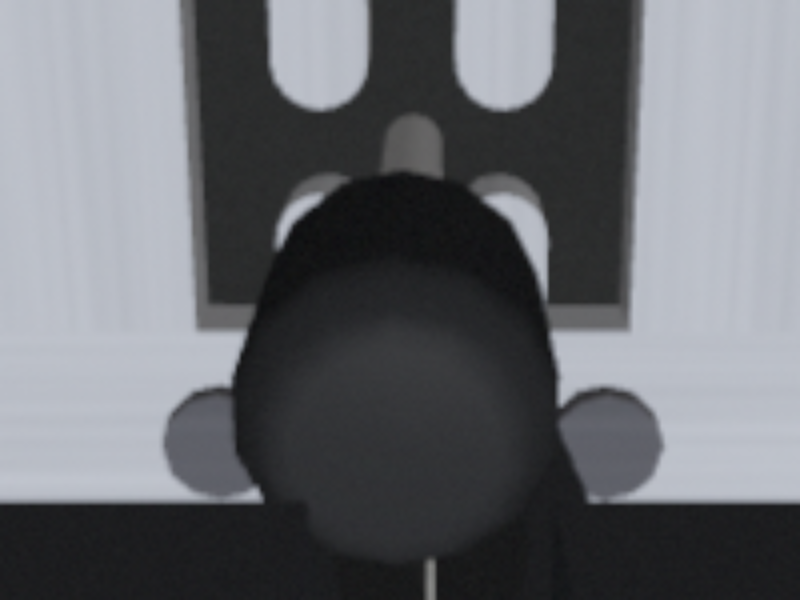

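View pics/scene_ac.png

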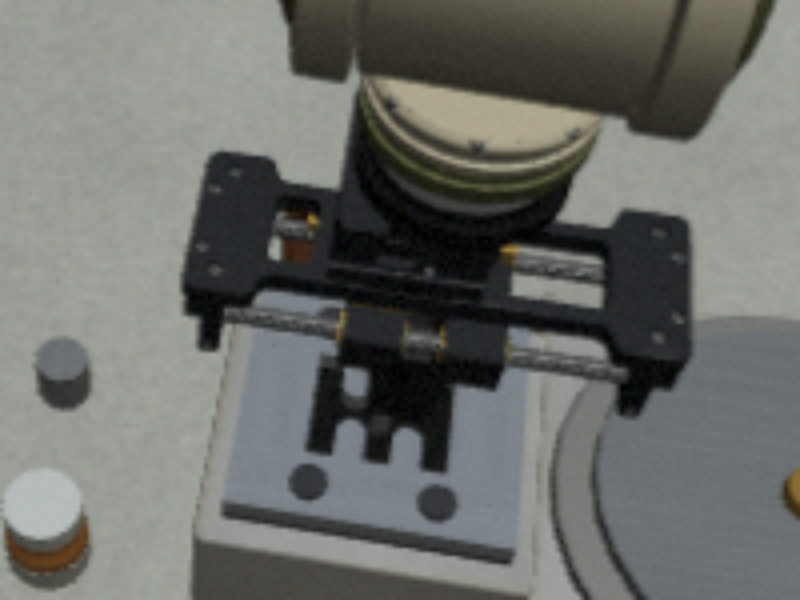

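>>> jog_arm --deltas '[-0.002, 0.0, 0, 0, 0, 0, 0, 0, 0, 0, 0, 0, 0.02, -0.004, 0, 0, 0, 0, 0.005, -0.02, 0, 0, 0, 0, 0, 0, 0, 0, 0, 0]'

```text
clock: 5.3
ee_pos: [0.5847, -0.0361, 0.154]
ee_rot: [0.09, 0.996, -0.001, -0.001]
force: [-1.2, 0.2, -0.8]
width: 0.002
```

```bash
python3 look.py b
```

```text
tcp machine mm 52.16103883746596 -16.49512896930636 0.15395352834647502 [ 0.09   0.996 -0.001 -0.001]
wrist 0.68 [303.2 151.1] tilt [0.013 0.011] crop origin 198 65
top 0.27 [ 51.8 221.8] tilt [-0.174  1.247] crop origin 81 130
```

View pics/wrist_bc.png

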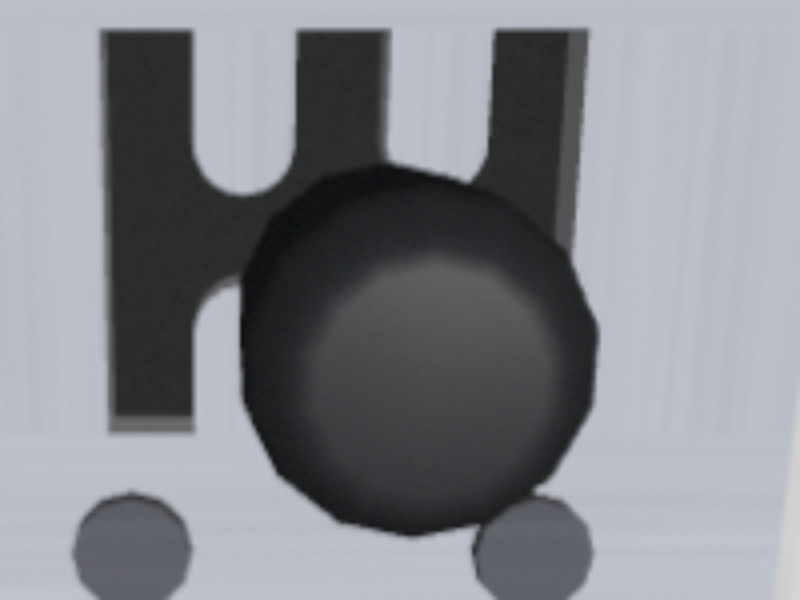

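>>> jog_arm --deltas '[-0.0035, -0.02, 0, 0, 0, 0, -0.0035, -0.02, 0, 0, 0, 0, 0, 0, 0, 0, 0, 0, -0.025, 0.0045, 0, 0, 0, 0, -0.025, 0.0045, 0, 0, 0, 0, 0, 0, 0, 0, 0, 0, 0, 0, 0, 0, 0, 0]'

```text
clock: 6.3
ee_pos: [0.5253, -0.0616, 0.155]
ee_rot: [0.088, 0.996, -0.001, -0.0]
force: [0.2, 0.2, -0.0]
width: 0.007
```

```bash
python3 look.py c
```

```text
tcp machine mm -1.6121626580488224 -52.23572808355134 0.15504578075475567 [ 0.088  0.996 -0.001 -0.   ]
wrist 0.72 [383.7 249.9] tilt [-0.072  0.003] crop origin 279 195
scene 0.55 [311.4 176.2] tilt [ 0.019 -0.045] crop origin 215 95
```

View pics/wrist_c.png

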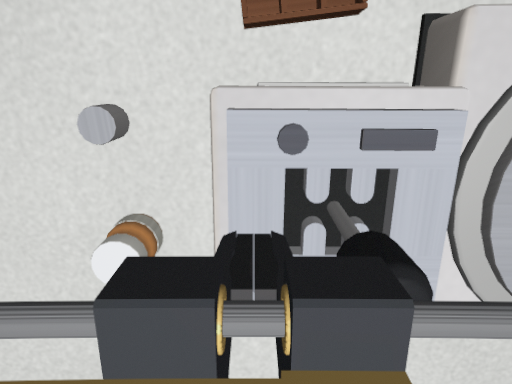

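>>> jog_arm --deltas '[0.001, 0.005, 0, 0, 0, 0, 0.001, 0.005, 0, 0, 0, 0, 0.001, 0.004, 0, 0, 0, 0, 0.0005, 0.003, 0, 0, 0, 0, 0.0005, 0.003, 0, 0, 0, 0, 0.0005, 0.003, 0, 0, 0, 0]'

```text
clock: 7.2
ee_pos: [0.531, -0.0375, 0.1543]
ee_rot: [0.088, 0.996, -0.001, -0.001]
force: [-0.5, -1.4, 1.3]
width: 0.008
```

>>> jog_arm --deltas '[0.0005, 0.003, 0, 0, 0, 0, 0.0005, 0.003, 0, 0, 0, 0, 0.0005, 0.003, 0, 0, 0, 0, 0.0005, 0.003, 0, 0, 0, 0]'

```text
clock: 7.6
ee_pos: [0.5333, -0.0251, 0.1547]
ee_rot: [0.088, 0.996, -0.001, -0.0]
force: [-0.0, -2.3, 0.8]
width: 0.01
```

```bash
python3 look.py d
```

```text
tcp machine mm -0.3549921271914004 -14.876911569123429 0.1547077941814261 [ 0.088  0.996 -0.001 -0.   ]
wrist 0.9 [310.1 239.7] tilt [-0.09   0.049] crop origin 189 192
scene 0.68 [319.  182.4] tilt [0.083 0.045] crop origin 215 95
```

View pics/wrist_d.png

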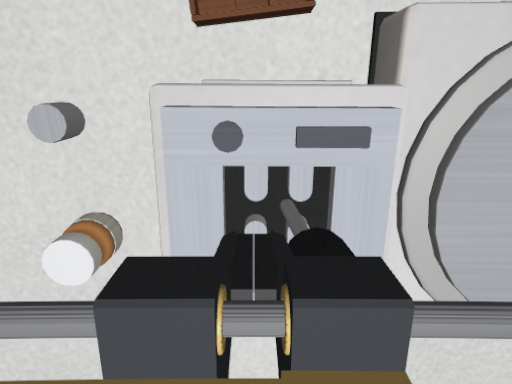

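>>> jog_arm --deltas '[0.0005, 0.003, -0.001, 0, 0, 0, 0.0005, 0.003, -0.001, 0, 0, 0, 0.0005, 0.003, -0.001, 0, 0, 0, 0.0005, 0.003, 0, 0, 0, 0, 0.0005, 0.003, 0, 0, 0, 0, 0.0005, 0.003, 0, 0, 0, 0]'

```text
clock: 8.5
ee_pos: [0.5364, -0.0064, 0.1512]
ee_rot: [0.088, 0.996, -0.002, -0.0]
force: [0.3, -2.2, -1.5]
width: 0.009
```

>>> jog_arm --deltas '[0.0005, 0.003, 0, 0, 0, 0, 0.0005, 0.003, 0, 0, 0, 0, 0.0005, 0.003, 0, 0, 0, 0]'

```text
clock: 8.8
ee_pos: [0.5379, 0.0035, 0.1507]
ee_rot: [0.088, 0.996, -0.002, -0.001]
force: [-0.3, -1.8, -0.4]
width: 0.006
```

```bash
python3 look.py e
```

```text
tcp machine mm -0.9619778253574846 14.04981676212352 0.1506762139786951 [ 0.088  0.996 -0.002 -0.001]
top 0.64 [292.8 257.9] tilt [-1.576 -1.264] crop origin 81 130
scene 0.79 [338.  184.1] tilt [0.048 0.255] crop origin 215 95
```

View pics/wrist_e.png

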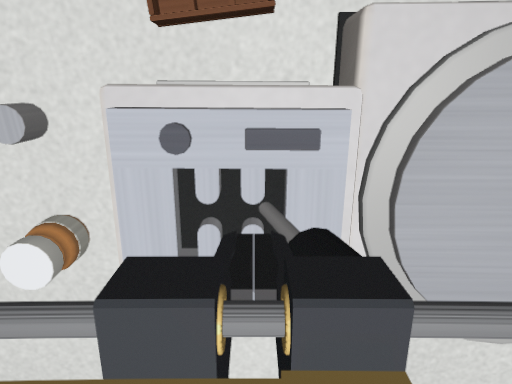

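>>> jog_arm --deltas '[0.0005, 0.003, 0, 0, 0, 0, 0.0005, 0.003, 0, 0, 0, 0, 0.0005, 0.003, 0, 0, 0, 0]'

```text
clock: 9.4
ee_pos: [0.5392, 0.0121, 0.1507]
ee_rot: [0.089, 0.996, -0.002, -0.001]
force: [-0.1, -3.6, -1.6]
width: 0.005
```

>>> jog_arm --deltas '[0.0003, 0.0015, 0, 0, 0, 0, 0.0003, 0.0015, 0, 0, 0, 0]'

```text
clock: 9.6
ee_pos: [0.5396, 0.0145, 0.1503]
ee_rot: [0.089, 0.996, -0.003, -0.002]
force: [-0.8, -8.0, -3.2]
width: 0.006
```

```bash
python3 look.py f
```

```text
tcp machine mm -1.2697257936729158 25.178060851802563 0.15029147303056206 [ 0.089  0.996 -0.003 -0.002]
wrist 0.92 [305.4 236.4] tilt [-0.102  0.294] crop origin 90 199
scene 0.56 [343.9 186.8] tilt [0.059 0.327] crop origin 215 95
```

View pics/wrist_f.png

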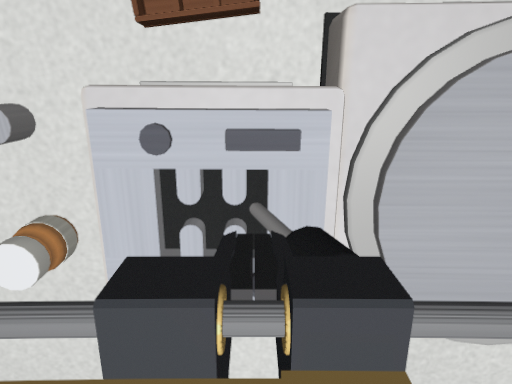

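View pics/scene_fc.png

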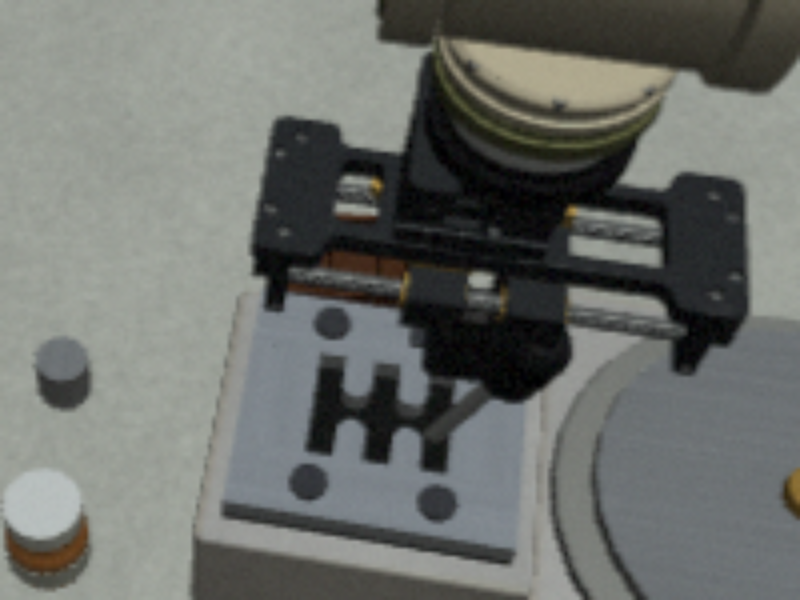

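>>> jog_arm --deltas '[-0.002, -0.01, 0, 0, 0, 0, 0, 0, 0, 0, 0, 0, 0.0245, -0.0045, 0, 0, 0, 0, 0.0245, -0.0045, 0, 0, 0, 0, 0, 0, 0, 0, 0, 0, 0.003, 0.018, 0, 0, 0, 0, 0.003, 0.018, 0, 0, 0, 0, 0, 0, 0, 0, 0, 0, 0, 0, 0, 0, 0, 0]'

```text
clock: 10.8
ee_pos: [0.5921, 0.0333, 0.1509]
ee_rot: [0.089, 0.996, -0.001, -0.002]
force: [0.1, -0.0, -0.4]
width: 0.005
```

```bash
python3 look.py g
```

```text
tcp machine mm 47.01738009043513 53.084510150845425 0.15089997203572886 [ 0.089  0.996 -0.001 -0.002]
wrist 0.71 [258.9 157.2] tilt [0.004 0.351] crop origin 7 80
top 0.53 [163.1 217. ] tilt [-0.068  0.173] crop origin 81 130
scene 0.49 [325.1 197.9] tilt [0.25 0.13] crop origin 215 95
```

View pics/wrist_g.png

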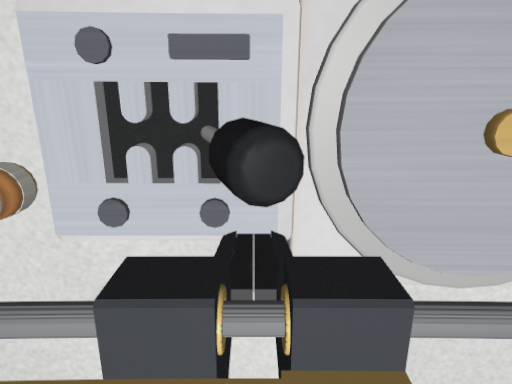

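>>> jog_arm --deltas '[-0.005, 0.001, 0, 0, 0, 0, -0.005, 0.001, 0, 0, 0, 0, -0.004, 0.0007, 0, 0, 0, 0, -0.003, 0.0005, 0, 0, 0, 0, -0.003, 0.0005, 0, 0, 0, 0, -0.003, 0.0005, 0, 0, 0, 0, -0.003, 0.0005, 0, 0, 0, 0]'

```text
clock: 11.8
ee_pos: [0.565, 0.0371, 0.1514]
ee_rot: [0.09, 0.996, -0.001, -0.0]
force: [1.7, 1.0, 0.3]
width: 0.001
```

>>> jog_arm --deltas '[-0.003, 0.0005, 0, 0, 0, 0, -0.003, 0.0005, 0, 0, 0, 0, -0.003, 0.0005, 0, 0, 0, 0, -0.003, 0.0005, 0, 0, 0, 0]'

```text
clock: 12.2
ee_pos: [0.5528, 0.0391, 0.1518]
ee_rot: [0.09, 0.996, -0.001, 0.001]
force: [2.4, 0.5, -0.3]
width: 0.005
```

```bash
python3 look.py h
```

```text
tcp machine mm 7.298501412880633 51.80146287465294 0.15176435971627653 [ 0.09   0.996 -0.001  0.001]
wrist 0.67 [258.9 211.5] tilt [-0.108  0.344] crop origin 22 178
top 0.4 [165.4 224.1] tilt [-0.134  0.147] crop origin 81 130
```

View pics/wrist_h.png

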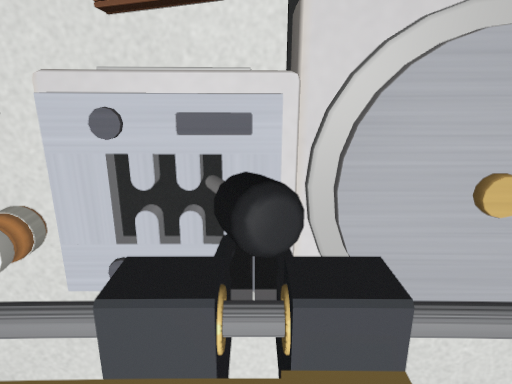

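It is travelling along the near-left lane at about 2 N, so I'll continue.

>>> jog_arm --deltas '[-0.003, 0.0005, 0, 0, 0, 0, -0.003, 0.0005, 0, 0, 0, 0, -0.003, 0.0005, 0, 0, 0, 0, -0.003, 0.0005, 0, 0, 0, 0, -0.003, 0.0005, 0, 0, 0, 0]'

```text
clock: 13.0
ee_pos: [0.5371, 0.0417, 0.1513]
ee_rot: [0.09, 0.996, -0.001, 0.001]
force: [2.7, 0.3, -2.5]
width: 0.005
```

>>> jog_arm --deltas '[-0.002, 0.0004, 0, 0, 0, 0, -0.002, 0.0004, 0, 0, 0, 0, -0.002, 0.0004, 0, 0, 0, 0]'

```text
clock: 13.3
ee_pos: [0.5303, 0.0429, 0.1512]
ee_rot: [0.09, 0.996, -0.001, 0.0]
force: [2.7, -1.0, -1.3]
width: 0.007
```

>>> jog_arm --deltas '[-0.0015, 0.0003, 0, 0, 0, 0, -0.0015, 0.0003, 0, 0, 0, 0]'

```text
clock: 13.5
ee_pos: [0.5277, 0.0433, 0.1514]
ee_rot: [0.09, 0.996, -0.001, 0.002]
force: [5.2, -2.0, -2.9]
width: 0.007
```

>>> jog_arm --deltas '[-0.0015, 0.0003, 0, 0, 0, 0, -0.0015, 0.0003, 0, 0, 0, 0]'

```text
clock: 13.7
ee_pos: [0.5261, 0.0434, 0.1517]
ee_rot: [0.09, 0.996, -0.001, 0.004]
force: [7.7, -2.0, -2.7]
width: 0.005
```

```bash
python3 look.py i
```

```text
tcp machine mm -19.68410281755402 51.21929812234807 0.15173272571805327 [ 0.09   0.996 -0.001  0.004]
wrist 0.92 [261.3 211.3] tilt [-0.279  0.348] crop origin 30 237
scene 0.44 [330.5 182.9] tilt [0.059 0.17 ] crop origin 215 95
```

View pics/wrist_i.png

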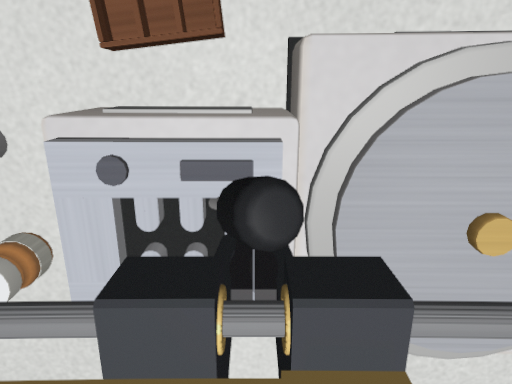

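The lever is at the stop: force has risen to 7.7 N and the estimated tilt is about -0.28. I'll retreat and check.

>>> jog_arm --deltas '[0.015, -0.003, 0, 0, 0, 0, 0.025, -0.0045, 0, 0, 0, 0, 0.01, -0.002, 0.04, 0, 0, 0, 0, 0, 0.04, 0, 0, 0, 0, 0, 0.02, 0, 0, 0, 0, 0, 0, 0, 0, 0, 0, 0, 0, 0, 0, 0]'

```text
clock: 14.7
ee_pos: [0.5733, 0.0346, 0.253]
ee_rot: [0.09, 0.996, -0.001, -0.003]
force: [-0.0, -0.1, -0.9]
width: 0.01
```

```bash
python3 look.py j
```

```text
tcp machine mm 28.31461707065124 51.05511008847282 0.2529987621273335 [ 0.09   0.996 -0.001 -0.003]
wrist 0.66 [258.7  94.4] tilt [-0.267  0.347] crop origin 76 76
top 0.98 [150.1 237. ] tilt [-0.267  0.304] crop origin 81 130
scene 0.62 [337.3 170.4] tilt [-0.144  0.236] crop origin 215 95
```

View pics/wrist_j.png

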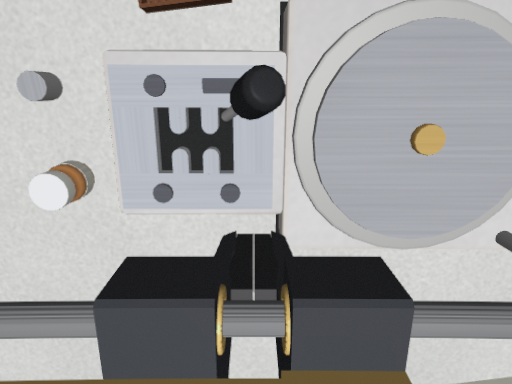

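View pics/scene_j.png

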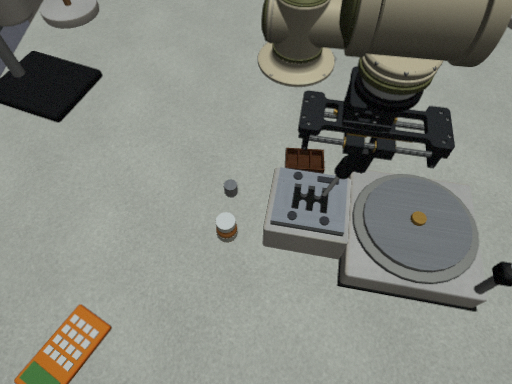

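The knob is next to the bar at (258,94) in the wrist view, with the stem at the near end of the left lane. Wrist and top both read fore tilt -0.267 and side tilt +0.30 to +0.35. The scene view of the knob is blocked by the gripper. The jar, loupe and box look unmoved, and the arm is clear.

```bash
python3 -c "
from station import workorder;print(workorder.hand_in())"
```

```text
the job is handed in; nothing more can be done
None
```

I moved the lever into the near-left slot, the one marked by the straight bar, and handed the job in; it gave no verdict. With the fingers shut I pushed the knob aft to the cross lane, left across it, then aft until it met the stop.

**Forces:** The lever moved at about 2–3 N. The most I read was about 8 N, at the side and end stops, against the 30 N limit.

**Lever position:** With the arm backed off, the wrist and top cameras both gave a fore tilt of about -0.267 rad, with side tilts of +0.35 and +0.30 rad. The judging limits are -0.225 and +0.28. The pictures show the stem at the end of the left lane beside the bar.

**One check disagreed:** The scene camera gave -0.14 and +0.24 rad. The gripper was partly hiding the knob in that view, so I discounted it.

**Surroundings:** The jar, loupe and stone box look unmoved in the pictures; I did not measure them again. The arm finished clear of everything, about 15 s into the 72 s allowed.

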